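# Close the density jar with its threaded cone cap

### The job

Close the clamped glass jar with its screw cap, the one with the metal cone on top: set the cap level on the mouth, press it lightly and turn it backwards (anticlockwise seen from above) until it drops into the starts of the thread, then screw it clockwise until it is fully home, and let go. Be gentle: never force the cap against the jar. Leave the other things on the bench where they are.

Things in the scene. Friction and masses are not known exactly. Their poses are not given: they have to be found in the camera images.
- cap: The screw cap, loose, about 140 g, at the start mouth-down on the bench among other things. Black sixteen-sided grip ring, 65 mm across flats, 30 mm high (the lowest 10 mm a little narrower), and on it a steel cone, 52 mm wide at its foot, tip 58 mm above the lower edge. Origin: centre of the lower edge; z up. Inside, the skirt flares from 55 mm to 59 mm at its lower edge.
- seat (a point): On the cap's axis at the underside of its inner plate, 26 mm above the lower edge. The plate seals on the jar's mouth: fully home, this point lies at the mouth point.
- lugs (a point): On the cap's axis, level with the undersides of its four inward lugs, 16.5 mm below the plate. The lugs are 90 degrees apart, 2.5 mm thick, 6.4 mm wide; where round the ring they stand is not told.
- jar: Glass jar, 94 mm wide, clamped by three jaws on a blue metal base 170 mm across, fixed to the bench. Origin: centre of the base's underside, on the jar's axis. The glass ends 122 mm up; above it is a bare metal threaded neck, 44 mm in diameter, 52 mm over the threads. The cap has about 1.2 mm sideways play on it. Contact forces of cap on jar, summed, must stay below 80 N (at home 120 N).
- mouth (a point): Centre of the jar's mouth, the top of the neck, 160 mm above the bench; z up. The neck has four right-hand thread starts 90 degrees apart; where round the neck differs each time and is not told.
- rest (a point): 11.5 mm above the mouth, on the axis: the seat lies here when the lugs stand on the level tops of the threads, as at most angles. At the clockwise end of each top a small stop, 4.5 mm high, bars clockwise turning. If the lugs land on the stops (seat 16 mm above the mouth), anticlockwise turning brings them down onto the level tops. Turning needs a light push down of 3 to 8 N throughout.
- start (a point): 4.5 mm above the mouth, on the axis: the seat drops to here when up to 80 degrees of anticlockwise turning bring the lugs to the gaps (11 degrees wider than a lug) and up against the backs of the stops; if it hangs there, some degrees clockwise free it. Then clockwise turning leads the seat down to the mouth in about 55 degrees and comes to a hard stop after 64 to 76.
- flat_lid: Bystander: a plain flat black lid, 68 mm across, 18 mm high, no cone. Origin: centre of the underside.
- tin: Bystander: closed metal sample tin, 60 mm across, 42 mm high. Origin: centre of the underside.
- cup_a: Bystander: blue metal cup, 55 mm across, 40 mm high.
- cup_b: Bystander: blue metal cup, like the other one.
- spatula: Bystander: a spatula lying on the bench.
- brush: Bystander: a brush lying on the bench.
Not all that is in view belongs to the job. What is shaped like the cap but pink or red is not meant.

How it is judged:
By the outcome, as a careful person would: the job done as asked, in the order asked, and still so for the second after the job is handed in, with the robot touching nothing.
It also fails if it takes over 72 s, if anything falls off the work surface, if the arm or the gripper's body presses on something with over 40 N, if the wrist force passes 120 N, or if a joint passes its speed limit or range.

### The arm

A 7-joint arm with a two-finger parallel gripper is mounted at the origin on the work surface. World frame = base frame: x ahead of the robot, y to its left, z up, the work surface at z = 0. Lengths are in m, angles in degrees, forces in N, time in s.
With the tool pointing down it reaches from about 0.35 to 0.775 m from the base axis. Payload 3.1 kg.
Tool frame: the origin (TCP) lies on the front face of the gripper's body, between the roots of the fingers; the fingertips stand 73 mm ahead of it and the grasp point (between the pads) lies 54 mm ahead of it; z points along the fingers, y is the line along which they close (so a half turn about z gives the same grasp; the last joint's range is limited). The gripper opens to 85 mm and grips with 20 to 120 N. Pads are 22 mm wide; open, the fingers measure 114 mm over their backs; the gripper's body (76 mm by 85 mm) begins 54 mm behind the grasp point. The pads swing forward as they close: fully open they stand 13 mm farther back than shut.
Start: joints at [-2.389, 17.813, 0.802, 86.603, -0.252, 75.585, -1.558], TCP at [0.55, 0, 0.304] pointing down, gripper open.
Joint ranges: [-154.91, 154.91], [-16.99, 109.72], [-72.82, 74.43], [7.12, 147.25], [-82.49, 262.49], [11.32, 116.49], [-174.64, 174.64]. Speed limits (degrees/s): [159.86, 159.86, 180, 180, 180, 180, 180].

### API

Orientations are given as [roll, pitch, yaw] about the fixed x, y, z axes, in that order (R = Rz(yaw) Ry(pitch) Rx(roll)).
In Python, from cell import telemetry, read_camera, get_calibration, job gives the robot as it stands.
- The arm moves only by the shell command python3 -m pendant 'ROWS' [OPENING]. ROWS is JSON, a list that holds one entry, the list of rows, each a list of 4 numbers: the shift along the world's x, y, z in m, then the turn about the world's z in degrees. A call has exactly 5 rows; each row shifts and turns the commanded pose from where the row before left it; what a row does not reach is not made up. A row lasts 1/10 s, in which the tool goes at most 50 mm and 8.59 degrees, less where a joint would pass 70% of its speed; a pose out of reach is approached as far as the arm can. A call with a gripper value outside its range is refused whole. OPENING is the closure, from 0 (fully open) to 1 (shut), set as the call begins (- or left out, the last holds). The fingers move at their own pace and stop on an object; the grip force is fixed at half the most. Time passes only in rows, so rows that do not move let the fingers close, or fill a call up. It gives the time, the measured TCP pose, the force, the opening and the grip force at its end, in the units of the state.
- telemetry.observe(): the state, without advancing time (a new reading comes with each control period).
- read_camera(name): name is "scene" or "side" or "wrist"; returns (picture, depth): 480x640x3 uint8, blue, green, red; 480x640 float32, m along the optical axis (not along the pixel's ray), 0 where there is no reading.
- get_calibration(name): a dict with "vfov" (degrees; the focal length in pixels is half the picture's height over the tangent of half this angle, whatever the lens; pixels are square), "cx", "cy" (the principal point, pixels), "position" and "orientation" of the camera in the world. Camera axes: x right, y down, z forward; pixel columns grow to the right and rows downward; lengths in m; the calibration is good to about 2 mm. A picture is of the moment at which its call begins: read the wrist's pose just before it. get_calibration takes no time and is no camera call; for the wrist camera it gives the pose at the moment of the call.
- job.hand_in(): hands the job in; it is judged then, once.
The state is a dict: "clock": time; "joint_pos": joint angles; "qvel": joint speeds; "joint_efforts": joint torques, N m; "eef_pos": TCP position; "ee_rot": TCP orientation; "contact_force": force on the tool from outside, world axes, zero at the start; "ft_torque": the same for the moment, N m; "gripper_width": finger opening in m; "grip_force": force on a finger pad.
Only numpy, scipy, OpenCV 4.12 (cv2) and the standard library are available. Lean on these libraries where they do the work, as an engineer would, in place of code of your own. Each camera call takes 0.05 s, during which the arm holds its last target. There are 200 camera calls.

## Working session

There is one attempt and no reset: what is moved stays moved. The work goes in short steps, Python scripts to look and compute and a shell command to move; the robot and the scene stay as the last step left them, time stands still between calls to the robot, and variables do not carry over. Pictures are saved under pics/ and viewed, at most 10 in all, crops included, and the job is handed in when it is done.

```bash
mkdir -p pics; ls; python3 - <<'E'
from cell import telemetry, read_camera, get_calibration
import cv2,numpy as np
print(telemetry.observe())
ims=[]
for n in("scene","side"):
    p,d=read_camera(n); np.savez(""+n,p=p,d=d); c=get_calibration(n); print(n,c)
    cv2.imwrite(f"pics/{n}.png",p)
E
```

```text
pics
{'clock': 0.0, 'joint_pos': array([-2.38855795, 17.85996948,  0.80223148, 86.69329698, -0.25328879,
       75.58358716, -1.5592902 ]), 'qvel': array([-0.01791324, -0.06511484, -0.04036745, -0.00785715,  0.12988028,
       -0.04926301, -0.01896479]), 'joint_efforts': array([-8.45983850e-04, -3.79911804e+01,  1.45537080e-01, -2.30588043e+01,
        1.22032766e-02,  1.37352623e-02,  4.05736500e-06]), 'eef_pos': array([5.49435076e-01, 1.30766389e-05, 3.02815923e-01]), 'ee_rot': array([-1.79864997e+02,  4.54195937e-03,  9.00020571e+01]), 'contact_force': array([-0.19160394, -0.01464526, -0.23451001]), 'ft_torque': array([-0.01765683,  0.04631333,  0.02317547]), 'grip_force': 0.0, 'gripper_width': 0.0853593184454154}
scene {'vfov': 55.964236745275414, 'cx': 327.0944750405206, 'cy': 245.57929604193907, 'position': array([1.22551551, 0.41985454, 0.87467075]), 'orientation': array([-137.68743792,    0.15528503,  110.46189827])}
side {'vfov': 42.81140336201669, 'cx': 315.68753304484375, 'cy': 238.03812167962033, 'position': array([-0.15327289,  0.90357318,  1.08305865]), 'orientation': array([-132.68365963,    0.96532443, -135.59441224])}
```

View pics/scene.png

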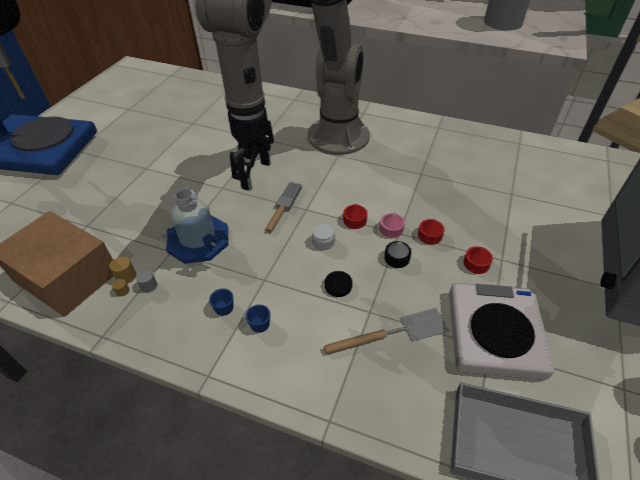

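View pics/side.png

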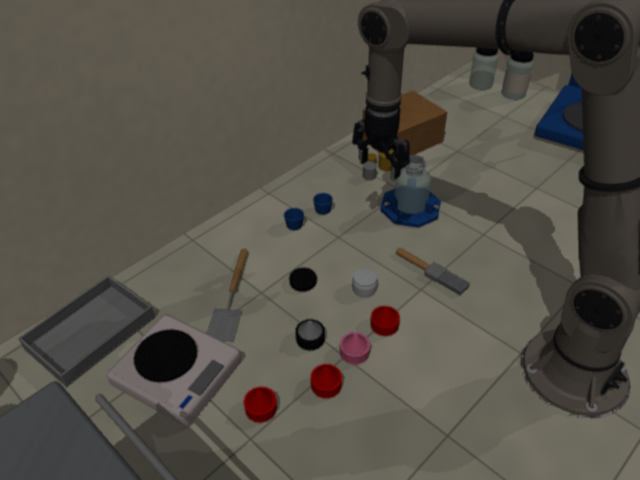

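The scene view shows the coned cap at about (398,254) and the jar neck at (187,195). In the side view they are at (311,333) and (415,163). Next I localise both with depth.

```bash
cat > h.py <<'E'
import numpy as np,cv2
from scipy.spatial.transform import Rotation as R
def K(c): return 240/np.tan(np.radians(c["vfov"]/2))
def cloud(d,c):
    f=K(c); v,u=np.mgrid[:480,:640]
    P=np.stack([(u-c["cx"])/f*d,(v-c["cy"])/f*d,d],-1)
    return P@R.from_euler("xyz",c["orientation"],degrees=True).as_matrix().T+c["position"]
def ray(uv,c,z):
    f=K(c); r=R.from_euler("xyz",c["orientation"],degrees=True).apply([(uv[0]-c["cx"])/f,(uv[1]-c["cy"])/f,1])
    return c["position"]+r*(z-c["position"][2])/r[2]
def circ(P):
    A=np.c_[2*P[:,:2],np.ones(len(P))]; s=np.linalg.lstsq(A,(P[:,:2]**2).sum(1),rcond=None)[0]
    return s[:2],np.sqrt(s[2]+s[:2]@s[:2])
E
python3 - <<'E'
from h import *
from cell import get_calibration
for n,cap,jar in(("scene",(398,254),(187,195)),("side",(311,333),(415,163))):
    z=np.load(n+".npz");c=get_calibration(n);W=cloud(z["d"],c)
    print(n,"rays",ray(cap,c,.03).round(4),ray(jar,c,.16).round(4))
    for nm,(u,v),lo,w in(("cap",cap,.012,22),("jar",jar,.13,30)):
        S=W[v-w:v+w,u-w:u+w].reshape(-1,3);dd=z["d"][v-w:v+w,u-w:u+w].ravel()
        g=(dd>0)&(S[:,2]>lo)&(S[:,2]<.2);S=S[g]
        if len(S)==0: print(nm,"none");continue
        print(nm,len(S),"min",S.min(0).round(4),"max",S.max(0).round(4),"mid",((S.min(0)+S.max(0))/2).round(4))
        for b in np.arange(lo,lo+.05,.006):
            q=S[(S[:,2]>=b)&(S[:,2]<b+.006)]
            if len(q)>12: print("  ",round(b,3),len(q),[x.round(4) for x in circ(q)])
E
```

```text
scene rays [0.4712 0.324  0.03  ] [ 0.5798 -0.1798  0.16  ]
cap 568 min [0.3674 0.2712 0.0124] max [0.4939 0.3565 0.0586] mid [0.4307 0.3139 0.0355]
   0.012 61 [array([0.4329, 0.3225]), np.float64(0.0556)]
   0.018 69 [array([0.4343, 0.3236]), np.float64(0.0535)]
   0.024 112 [array([0.4555, 0.3202]), np.float64(0.032)]
   0.03 131 [array([0.4581, 0.3211]), np.float64(0.0277)]
   0.036 77 [array([0.4598, 0.3217]), np.float64(0.0199)]
   0.042 53 [array([0.4589, 0.3214]), np.float64(0.0152)]
   0.048 42 [array([0.4601, 0.3212]), np.float64(0.0102)]
   0.054 23 [array([0.461 , 0.3213]), np.float64(0.0056)]
jar 392 min [ 0.5514 -0.2126  0.1301] max [ 0.6055 -0.1618  0.1627] mid [ 0.5785 -0.1872  0.1464]
   0.13 39 [array([ 0.5793, -0.1878]), np.float64(0.0214)]
   0.136 49 [array([ 0.5809, -0.1864]), np.float64(0.0219)]
   0.142 72 [array([ 0.5807, -0.1866]), np.float64(0.022)]
   0.148 70 [array([ 0.5808, -0.1862]), np.float64(0.0218)]
   0.154 114 [array([ 0.5798, -0.1872]), np.float64(0.0214)]
   0.16 48 [array([ 0.5799, -0.188 ]), np.float64(0.0207)]
side rays [0.453  0.3245 0.03  
[... 335 characters left out ...]
t64(0.0263)]
   0.036 98 [array([0.4587, 0.3227]), np.float64(0.0186)]
   0.042 66 [array([0.4588, 0.3238]), np.float64(0.0143)]
   0.048 53 [array([0.4567, 0.3251]), np.float64(0.0087)]
   0.054 28 [array([0.4589, 0.3217]), np.float64(0.0058)]
jar 288 min [ 0.5516 -0.2122  0.13  ] max [ 0.6016 -0.1579  0.1659] mid [ 0.5766 -0.1851  0.148 ]
   0.13 34 [array([ 0.5794, -0.188 ]), np.float64(0.0217)]
   0.136 46 [array([ 0.5774, -0.1869]), np.float64(0.0218)]
   0.142 61 [array([ 0.5778, -0.1851]), np.float64(0.0216)]
   0.148 66 [array([ 0.5773, -0.1865]), np.float64(0.0216)]
   0.154 68 [array([ 0.579 , -0.1868]), np.float64(0.0214)]
   0.16 13 [array([ 0.5754, -0.1869]), np.float64(0.0185)]
```

The two views agree: the cap is at (0.459, 0.322) and the jar mouth at (0.579, -0.187), with z about 0.16. I'll move above the cap and find the flats and neighbours.

```bash
python3 -m pendant '[[[-0.009,0.032,0,0],[-0.009,0.032,0,0],[-0.009,0.032,0,0],[-0.009,0.032,0,0],[-0.009,0.032,0,0]]]' 0; python3 -m pendant '[[[-0.009,0.032,0,0],[-0.009,0.032,0,0],[-0.009,0.032,0,0],[-0.009,0.032,-0.02,0],[-0.009,0.034,-0.02,0]]]'; python3 -m pendant '[[[0,0,0,0],[0,0,0,0],[0,0,0,0],[0,0,0,0],[0,0,0,0]]]'
python3 - <<'E'
from h import *
from cell import *
s=telemetry.observe();print(s["eef_pos"],s["ee_rot"],s["joint_pos"])
c=get_calibration("wrist");p,d=read_camera("wrist");np.savez("wrist",p=p,d=d);print(c)
cv2.imwrite("pics/w1.png",p)
W=cloud(d,c);g=(d>0)&(W[...,2]>.008)&(W[...,2]<.09)
n,l,st,ce=cv2.connectedComponentsWithStats(g.astype(np.uint8))
for i in range(1,n):
    if st[i,4]>300:
        q=W[l==i];print(ce[i].round(),st[i,4],np.percentile(q,2,0).round(3),np.percentile(q,98,0).round(3),"bgr",p[l==i].mean(0).round())
E
```

```text
clock: 0.6
eef_pos: [0.5042, 0.1611, 0.3034]
ee_rot: [-179.9, 0.0, 90.0]
contact_force: [-0.3, 0.1, 0.8]
gripper_width: 0.0855
grip_force: 0.0
clock: 1.1
eef_pos: [0.4599, 0.323, 0.2637]
ee_rot: [179.9, -0.0, 90.0]
contact_force: [1.8, -0.6, 0.2]
gripper_width: 0.085
grip_force: 0.0
clock: 1.6
eef_pos: [0.4609, 0.3209, 0.2645]
ee_rot: [179.9, -0.0, 89.9]
contact_force: [-0.3, -0.0, -0.1]
gripper_width: 0.0857
grip_force: 0.0
[0.46093816 0.32092663 0.26453589] [ 1.79927066e+02 -1.00349445e-02  8.98656535e+01] [-29.75722097  20.90222786  -9.23059577  88.2000675    3.50740122
  71.11490097 -39.65704156]
{'vfov': 67.53259753221408, 'cx': 325.2035329274815, 'cy': 234.71146066691267, 'position': array([0.46137997, 0.40533038, 0.33549097]), 'orientation': array([ 1.61037321e+02, -8.43102997e-02, -1.85744458e-01])}
[257.   3.] 306 [0.395 0.481 0.011] [0.425 0.486 0.032] bgr [55. 65. 94.]
[441.  11.] 2324 [0.518 0.466 0.012] [0.601 0.484 0.046] bgr [ 97. 102. 105.]
[194. 137.] 5535 [0.323 0.355 0.017] [0.384 0.414 0.059] bgr [ 14.  17. 122.]
[602. 215.] 3446 [0.663 0.247 0.009] [0.764 0.387 0.021] bgr [ 64.  95. 115.]
[324. 209.] 4407 [0.431 0.293 0.021] [0.49  0.353 0.059] bgr [72. 78. 75.]
[222. 251.] 4226 [0.336 0.253 0.014] [0.397 0.314 0.058] bgr [ 97.  81. 140.]
[461. 302.] 2083 [0.563 0.197 0.01 ] [0.626 0.244 0.02 ] bgr [24. 24. 24.]
[242. 344.] 2501 [0.359 0.149 0.012] [0.399 0.211 0.059] bgr [ 14.  16. 115.]
[336. 387.] 3060 [0.446 0.103 0.01 ] [0.499 0.156 0.044] bgr [130. 135. 131.]
[  6. 436.] 385 [0.074 0.021 0.008] [0.094 0.065 0.015] bgr [71. 80. 82.]
```

View pics/w1.png

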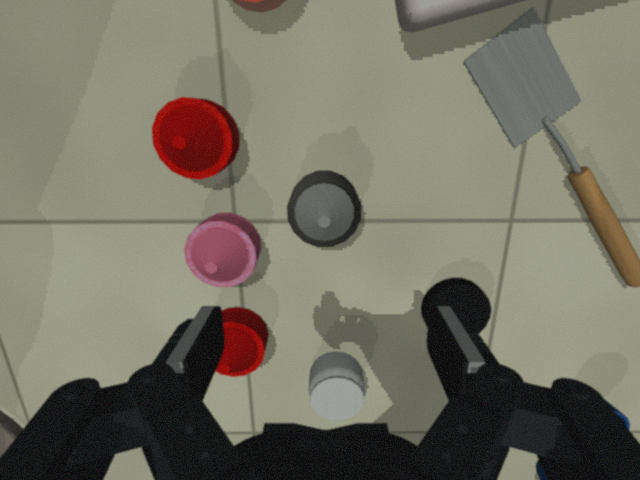

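The wrist view shows the coned cap at (324,209), the pink decoy close to its left at (222,250), and free space ahead and behind. I'll close along the line at about 112°, which is yaw 22, clear of the pink one.

```bash
python3 -m pendant '[[[0,0,0,-7.5],[0,0,-0.01,-7.5],[0,0,-0.02,-7.5],[0,0,-0.02,-7.5],[0,0,-0.02,-7.5]]]' 0 >/dev/null; python3 -m pendant '[[[0,0,-0.02,-7.5],[0,0,-0.02,-7.5],[0,0,-0.01,-7.5],[0,0,0,-7.5],[0,0,0,0]]]'
python3 - <<'E'
from h import *
from cell import *
s=telemetry.observe();print(s["eef_pos"],s["ee_rot"])
c=get_calibration("wrist");p,d=read_camera("wrist")
cv2.imwrite("pics/w2.png",p)
W=cloud(d,c);Q=W[(d>0)&(np.hypot(W[...,0]-.46,W[...,1]-.322)<.045)]
for a,b in((.01,.02),(.02,.028),(.032,.04),(.04,.05)):
    q=Q[(Q[:,2]>a)&(Q[:,2]<b)];print(a,len(q),circ(q) if len(q)>20 else "")
print(Q[:,2].max())
E
```

```text
clock: 2.65
eef_pos: [0.4602, 0.3216, 0.1437]
ee_rot: [180.0, 0.0, 22.5]
contact_force: [1.0, -0.9, -0.0]
gripper_width: 0.0852
grip_force: 0.0
[0.46015875 0.32162482 0.14372535] [1.79968197e+02 1.64459507e-02 2.24768204e+01]
0.01 347 (array([0.4604612 , 0.32156424]), np.float64(0.032713916731815305))
0.02 341 (array([0.46056097, 0.32157949]), np.float64(0.032629341734190714))
0.032 2349 (array([0.46060613, 0.32173049]), np.float64(0.023459974882372288))
0.04 2401 (array([0.46087732, 0.32174322]), np.float64(0.01634185772409553))
0.16764233820299204
```

View pics/w2.png

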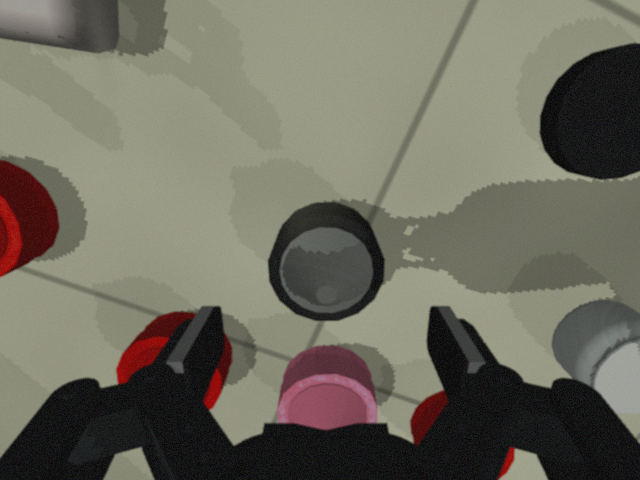

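The cap sits midway between the fingers (column 326, pads at 222 and 430), and the other things are clear. I'll go down and grip.

```bash
python3 -m pendant '[[[0,0,-0.015,0],[0,0,-0.02,0],[0,0,-0.02,0],[0,0,-0.01,0],[0,0,-0.005,0]]]' 0 ; python3 -m pendant '[[[0,0,0,0],[0,0,0,0],[0,0,0,0],[0,0,0,0],[0,0,0,0]]]' 1; python3 -m pendant '[[[0,0,0,0],[0,0,0,0],[0,0,0,0],[0,0,0,0],[0,0,0,0]]]'
```

```text
clock: 3.2
eef_pos: [0.4599, 0.3218, 0.0733]
ee_rot: [180.0, 0.1, 22.6]
contact_force: [-0.2, -1.3, 0.7]
gripper_width: 0.0857
grip_force: 0.0
clock: 3.7
eef_pos: [0.4608, 0.3226, 0.075]
ee_rot: [-180.0, -0.1, 22.5]
contact_force: [-0.9, 0.2, 3.7]
gripper_width: 0.0634
grip_force: 66.4
clock: 4.2
eef_pos: [0.4608, 0.3226, 0.075]
ee_rot: [-180.0, -0.1, 22.5]
contact_force: [-0.7, -0.9, 5.6]
gripper_width: 0.0638
grip_force: 66.6
```

```bash
python3 -m pendant '[[[0,0,0.005,0],[0,0,0.015,0],[0,0,0.03,0],[0,0,0.04,0],[0,0,0.04,0]]]' ; python3 -m pendant '[[[0,0,0.04,0],[0,0,0.03,0],[0,0,0.015,0],[0,0,0.005,0],[0,0,0,0]]]'; python3 -m pendant '[[[0,0,0,0],[0,0,0,0],[0,0,0,0],[0,0,0,0],[0,0,0,0]]]'
python3 - <<'E'
from h import *
from cell import *
s=telemetry.observe();T=s["eef_pos"];print(T,s["contact_force"])
for n in("scene","side","wrist"):
    c=get_calibration(n);p,d=read_camera(n);cv2.imwrite(f"pics/held_{n}.png",p);W=cloud(d,c)
    Q=W[(d>0)&(np.hypot(W[...,0]-T[0],W[...,1]-T[1])<.034)]-T
    for a in np.arange(-.082,-.015,.005):
        q=Q[(Q[:,2]>a)&(Q[:,2]<a+.005)]
        if len(q)>20: k=circ(q);print(n,a.round(3),len(q),k[0].round(4),k[1].round(4))
    if n!="wrist":
        f=K(c);v=R.from_euler("xyz",c["orientation"],degrees=True).inv().apply(T-[0,0,.06]-c["position"])
        u0=int(f*v[0]/v[2]+c["cx"]);v0=int(f*v[1]/v[2]+c["cy"]);print(u0,v0)
        cv2.imwrite(f"pics/hc_{n}.png",cv2.resize(p[max(v0-60,0):v0+60,max(u0-60,0):u0+60],(390,390)))
a=cv2.imread("pics/hc_scene.png");b=cv2.imread("pics/hc_side.png");cv2.imwrite("pics/hc.png",np.hstack([a,b]))
E
```

```text
clock: 4.7
eef_pos: [0.4589, 0.3212, 0.204]
ee_rot: [179.9, 0.2, 22.5]
contact_force: [0.4, 0.1, -1.2]
gripper_width: 0.0639
grip_force: 66.1
clock: 5.2
eef_pos: [0.4598, 0.3218, 0.2936]
ee_rot: [180.0, 0.0, 22.5]
contact_force: [0.3, -0.0, -1.4]
gripper_width: 0.0635
grip_force: 66.2
clock: 5.7
eef_pos: [0.4599, 0.322, 0.2936]
ee_rot: [180.0, 0.0, 22.5]
contact_force: [-0.5, 0.1, -1.9]
gripper_width: 0.064
grip_force: 66.2
[0.4599255  0.32199493 0.29355159] [-0.4583796   0.11725672 -1.94525193]
scene -0.077 42 [-0.0013 -0.0005] 0.031
scene -0.072 45 [-0.0017 -0.0006] 0.031
scene -0.067 34 [0.0005 0.0007] 0.0302
scene -0.062 54 [-0.0013 -0.0005] 0.0317
scene -0.057 56 [-0.0023 -0.0001] 0.0328
scene -0.052 50 [-0.0007 -0.0002] 0.0316
scene -0.047 181 [-0.0015  0.0002] 0.029
scene -0.042 108 [-0.0034  0.0008] 0.0247
scene -0.037 77 [-0.0045  0.0012] 0.0213
scene -0.032 63 [-0.005   0.0016] 0.0196
scene -0.027 47 [0.0013 0.0006] 0.01
scene -0.022 30 [ 0.008  -0.0072] 0.0123
409 188
side -0.077 40 [-0.0002  0.0006] 0.0313
side -0.072 27 [-0.0008  0.0007] 0.0309
side -0.067 27 [-0.0009  0
[... 190 characters left out ...]
0.0055 -0.0008] 0.0274
side -0.037 68 [ 0.0051 -0.004 ] 0.0235
side -0.032 40 [ 0.0086 -0.0048] 0.0235
side -0.027 23 [ 0.0029 -0.0126] 0.018
307 264
wrist -0.077 272 [-0.0004  0.    ] 0.0323
wrist -0.072 571 [-0.0006 -0.0001] 0.0321
wrist -0.067 231 [-0.001  -0.0002] 0.0333
wrist -0.062 614 [-0.0009 -0.0002] 0.0334
wrist -0.057 710 [-0.0009 -0.0002] 0.0334
wrist -0.052 777 [-0.001  -0.0002] 0.0334
wrist -0.047 7491 [-0.0005  0.    ] 0.0298
wrist -0.042 3395 [-0.0029 -0.0012] 0.0266
wrist -0.037 3299 [-0.005  -0.0019] 0.0249
wrist -0.032 3176 [-0.0089 -0.0039] 0.0259
wrist -0.027 2146 [-0.0007 -0.0012] 0.0137
wrist -0.022 1515 [ 0.002  -0.0001] 0.0074
wrist -0.017 1051 [0.0298 0.0117] 0.0322
```

View pics/hc.png

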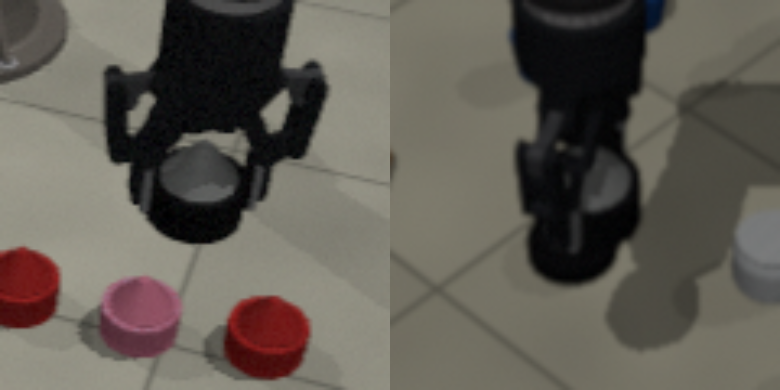

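The cap is held level and centred to within 1 mm, with its lower edge about 75 mm below the TCP. I'll move short of the jar so the wrist camera sees the mouth.

```bash
python3 -m pendant '[[[0.002,-0.012,0,0],[0.002,-0.025,0,0],[0.002,-0.035,0,0],[0.002,-0.04,0,0],[0.002,-0.04,0,0]]]' >/dev/null; python3 -m pendant '[[[0.002,-0.04,0,0],[0.002,-0.04,0,0],[0.002,-0.04,0,0],[0.002,-0.04,0,0],[0.002,-0.04,0,0]]]'>/dev/null; python3 -m pendant '[[[0.002,-0.04,0,0],[0.002,-0.04,0,0],[0.002,-0.03,0,0],[0.002,-0.015,0,0],[0.002,-0.005,0,0]]]'; python3 -m pendant '[[[0,0,0,0],[0,0,0,0],[0,0,0,0],[0,0,0,0],[0,0,0,0]]]'
python3 - <<'E'
from h import *
from cell import *
s=telemetry.observe();T=s["eef_pos"];print(T,s["ee_rot"],s["joint_pos"].round(1))
c=get_calibration("wrist");p,d=read_camera("wrist");cv2.imwrite(f"pics/w3.png",p);np.savez("w3",p=p,d=d);W=cloud(d,c)
Q=W[(d>0)&(np.hypot(W[...,0]-.579,W[...,1]+.187)<.034)]
for a in np.arange(.124,.166,.005):
        q=Q[(Q[:,2]>a)&(Q[:,2]<a+.005)]
        if len(q)>20: k=circ(q);print(a.round(3),len(q),k[0].round(4),k[1].round(4),((np.percentile(q,1,0)+np.percentile(q,99,0))/2).round(4))
Q=W[(d>0)&(np.hypot(W[...,0]-T[0],W[...,1]-T[1])<.031)]-T
q=Q[(Q[:,2]>-.05)&(Q[:,2]<-.042)];q=q[np.hypot(q[:,0]+.0007,q[:,1])>.0275]
A=np.c_[q[:,:2],np.ones(len(q))];print("ring top plane",len(q),np.linalg.lstsq(A,q[:,2],rcond=None)[0])
E
```

```text
clock: 7.35
eef_pos: [0.4889, -0.1636, 0.2942]
ee_rot: [179.9, 0.0, 22.2]
contact_force: [0.4, -0.2, -1.9]
gripper_width: 0.0638
grip_force: 66.1
clock: 7.85
eef_pos: [0.4901, -0.1592, 0.294]
ee_rot: [-180.0, -0.0, 22.6]
contact_force: [0.7, -0.4, -0.4]
gripper_width: 0.0635
grip_force: 66.1
[ 0.49008604 -0.15920268  0.2939505 ] [-1.79987102e+02 -7.28727986e-03  2.25843732e+01] [ -2.   14.5  22.5  93.6  -5.7  73.1 -45.9]
0.124 272 [ 0.5799 -0.1885] 0.0175 [ 0.5803 -0.1858  0.1265]
0.129 181 [ 0.58  -0.189] 0.0181 [ 0.5805 -0.1972  0.1315]
0.134 212 [ 0.5795 -0.1862] 0.0204 [ 0.5805 -0.1852  0.1365]
0.139 309 [ 0.5794 -0.1848] 0.0215 [ 0.5798 -0.1852  0.1415]
0.144 521 [ 0.5789 -0.1849] 0.0216 [ 0.5769 -0.1853  0.1466]
0.149 397 [ 0.5791 -0.1852] 0.0214 [ 0.5777 -0.1852  0.1515]
0.154 1340 [ 0.5798 -0.1878] 0.0231 [ 0.5802 -0.1886  0.1565]
0.159 2034 [ 0.58   -0.1886] 0.0205 [ 0.5804 -0.1885  0.1607]
ring top plane 3585 [-0.00069877  0.00112448 -0.04408541]
```

View pics/w3.png

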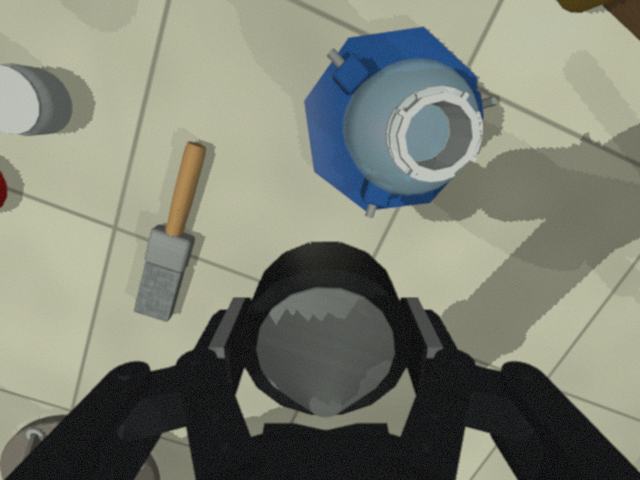

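The wrist view shows the mouth at about (433,135), and it triangulates to (0.580, -0.188, 0.16). The cap's ring top is level. Predicted TCP heights:

| Position | TCP z (m) |
|---|---|
| On stops | 0.2245 |
| Rest | 0.220 |
| Start | 0.213 |
| Home | 0.2085 |

Next I go above the mouth and descend slowly.

```bash
python3 -m pendant '[[[0.015,-0.005,0,0],[0.025,-0.008,0,0],[0.025,-0.008,0,0],[0.018,-0.006,0,0],[0.007,-0.001,0,0]]]' ; python3 -m pendant '[[[0,0,-0.01,0],[0,0,-0.02,0],[0,0,-0.016,0],[0,0,-0.008,0],[0,0,-0.002,0]]]'; python3 -m pendant '[[[0,0,0,0],[0,0,0,0],[0,0,0,0],[0,0,0,0],[0,0,0,0]]]'; python3 -m pendant '[[[0,0,-0.002,0],[0,0,-0.002,0],[0,0,-0.002,0],[0,0,-0.001,0],[0,0,-0.001,0]]]'
cat > st.py <<'E'
from cell import telemetry
import numpy as np
s=telemetry.observe();print(s["clock"],s["eef_pos"].round(4),s["contact_force"].round(1),s["ft_torque"].round(2),s["ee_rot"].round(1))
E
python3 st.py
```

```text
clock: 8.4
eef_pos: [0.5813, -0.1883, 0.2933]
ee_rot: [180.0, 0.0, 22.5]
contact_force: [-0.9, 0.5, -1.0]
gripper_width: 0.0637
grip_force: 66.2
clock: 8.9
eef_pos: [0.5786, -0.1873, 0.2365]
ee_rot: [-179.9, 0.1, 22.5]
contact_force: [0.8, -0.3, -0.3]
gripper_width: 0.0641
grip_force: 66.2
clock: 9.4
eef_pos: [0.5802, -0.188, 0.2383]
ee_rot: [180.0, -0.0, 22.5]
contact_force: [-0.5, 0.1, -0.6]
gripper_width: 0.0634
grip_force: 66.2
clock: 9.9
eef_pos: [0.58, -0.1879, 0.2297]
ee_rot: [-180.0, 0.0, 22.5]
contact_force: [0.9, -0.3, 0.5]
gripper_width: 0.0632
grip_force: 66.2
9.9 [ 0.58   -0.1879  0.2297] [ 0.9 -0.3  0.5] [0.03 0.04 0.01] [-180.     0.    22.5]
```

```bash
python3 -m pendant '[[[0,0,-0.001,0],[0,0,-0.001,0],[0,0,-0.001,0],[0,0,-0.0005,0],[0,0,-0.0005,0]]]' >/dev/null; python3 st.py; python3 -m pendant '[[[0,0,-0.0005,0],[0,0,-0.0005,0],[0,0,-0.0005,0],[0,0,0,0],[0,0,0,0]]]'>/dev/null; python3 st.py
```

```text
10.4 [ 0.58   -0.188   0.2259] [ 0.3 -0.3 -0.8] [0.02 0.03 0.04] [180.   -0.   22.5]
10.9 [ 0.58   -0.1879  0.2244] [-0.5  0.6 -1.5] [-0.03 -0.07 -0.01] [180.    0.   22.5]
```

```bash
for i in 1 2; do python3 -m pendant '[[[0,0,-0.0005,0],[0,0,-0.0005,0],[0,0,0,0],[0,0,0,0],[0,0,0,0]]]'>/dev/null; python3 st.py; done;  python3 -m pendant '[[[0,0,-0.0005,0],[0,0,-0.0005,0],[0,0,0,0],[0,0,0,0],[0,0,0,0]]]'>/dev/null; python3 st.py
```

```text
11.4 [ 0.58   -0.188   0.2234] [-0.6 -0.2 -1.2] [ 0.03 -0.04 -0.03] [180.    0.   22.5]
11.9 [ 0.58   -0.188   0.2224] [ 0.1 -0.2 -1.4] [-0.04 -0.05  0.01] [180.    0.   22.5]
12.4 [ 0.58   -0.1879  0.2214] [-0.1  0.4 -1. ] [-0.06 -0.06  0.02] [-180.     0.    22.5]
```

```bash
for i in 1 2 3; do python3 -m pendant '[[[0,0,-0.0005,0],[0,0,0,0],[0,0,0,0],[0,0,0,0],[0,0,0,0]]]'>/dev/null; python3 st.py; done
```

```text
12.9 [ 0.58   -0.188   0.2209] [ 0.3  0.2 -0.5] [-0.01  0.01  0.03] [180.    0.   22.5]
13.4 [ 0.5801 -0.188   0.2205] [0.4 0.2 0.3] [-0.01  0.01 -0.02] [180.   -0.   22.5]
13.9 [ 0.58   -0.188   0.2204] [-2.1  1.   5. ] [0.16 0.4  0.03] [180.   -0.   22.5]
```

Contact came at TCP z 0.2204, the predicted rest height (seat at 0.172), with a light push. I'll turn anticlockwise in small steps and watch force and torque.

```bash
for i in 1 2; do python3 -m pendant '[[[0,0,0,2],[0,0,0,2],[0,0,0,2],[0,0,0,2],[0,0,0,0]]]'>/dev/null; python3 st.py; done
```

```text
14.4 [ 0.5806 -0.1882  0.2204] [-0.3 -0.4  3.7] [0.04 0.03 0.04] [ 1.799e+02 -1.000e-01  3.050e+01]
14.9 [ 0.5804 -0.1882  0.2204] [-0.7  0.2  4.6] [0.06 0.09 0.13] [179.9  -0.   38.5]
```

```bash
for i in 1 2; do python3 -m pendant '[[[0,0,0,2],[0,0,0,2],[0,0,0,2],[0,0,0,2],[0,0,0,0]]]'>/dev/null; python3 st.py; done
```

```text
15.4 [ 0.5803 -0.1882  0.2203] [-0.3 -0.9  4.6] [-0.03  0.05  0.02] [179.9  -0.   46.4]
15.9 [ 0.5796 -0.1877  0.2187] [ 0.2 -0.4 -0.9] [-0.04 -0.09  0.  ] [-179.9    0.    54.4]
```

The push vanished and z fell, so the lugs are in the gaps. I'll lower gently.

```bash
for i in 1 2 3; do python3 -m pendant '[[[0,0,-0.0005,0],[0,0,-0.0005,0],[0,0,0,0],[0,0,0,0],[0,0,0,0]]]'>/dev/null; python3 st.py; done
```

```text
16.4 [ 0.5799 -0.1879  0.2188] [-0.1  0.2 -1.6] [-0.    0.02  0.03] [-180.     0.    54.5]
16.9 [ 0.58   -0.188   0.2179] [-0.5  0.1 -0.8] [-0.    0.01 -0.01] [180.    0.   54.5]
17.4 [ 0.58   -0.188   0.2169] [ 0.5  0.3 -2.1] [0.04 0.02 0.  ] [180.    0.   54.5]
```

```bash
for i in 1 2; do python3 -m pendant '[[[0,0,-0.0005,0],[0,0,-0.0005,0],[0,0,0,0],[0,0,0,0],[0,0,0,0]]]'>/dev/null; python3 st.py; done;for i in 1 2 3; do python3 -m pendant '[[[0,0,-0.0005,0],[0,0,0,0],[0,0,0,0],[0,0,0,0],[0,0,0,0]]]'>/dev/null; python3 st.py; done
```

```text
17.9 [ 0.58   -0.188   0.2159] [ 0.  -0.  -1.1] [ 0.05 -0.04 -0.09] [180.    0.   54.5]
18.4 [ 0.58   -0.188   0.2149] [-0.1 -0.3 -1.2] [-0.01  0.04  0.03] [180.    0.   54.5]
18.9 [ 0.58   -0.188   0.2144] [-0.1 -0.5 -0.8] [-0.02  0.04 -0.03] [180.   -0.   54.5]
19.4 [ 0.58   -0.188   0.2139] [-0.8 -0.2 -0.9] [0.04 0.   0.03] [180.    0.   54.5]
19.9 [ 0.58   -0.188   0.2134] [-0.9  0.2 -1.8] [ 0.03  0.04 -0.01] [180.   -0.   54.5]
```

```bash
for i in 1 2; do python3 -m pendant '[[[0,0,-0.0005,0],[0,0,0,0],[0,0,0,0],[0,0,0,0],[0,0,0,0]]]'>/dev/null; python3 st.py; done
```

```text
20.4 [ 0.58   -0.188   0.2129] [ 0.2 -0.3 -0.9] [-0.03  0.01  0.01] [180.    0.   54.5]
20.9 [ 0.5801 -0.188   0.2127] [-0.7  0.1  1.3] [-0.04  0.07  0.03] [180.   -0.   54.5]
```

In the thread starts now: contact at 0.2127, a 7.6 mm drop. I'll screw clockwise, following the pitch at about 0.08 mm/deg with a light push.

```bash
python3 -m pendant '[[[0,0,-0.0003,0],[0,0,-0.00015,-2],[0,0,-0.00015,-2],[0,0,-0.00015,-2],[0,0,-0.00015,-2]]]'>/dev/null; python3 st.py;  python3 -m pendant '[[[0,0,-0.00015,-2],[0,0,-0.00015,-2],[0,0,-0.00015,-2],[0,0,-0.00015,-2],[0,0,0,0]]]'>/dev/null; python3 st.py
```

```text
21.4 [ 0.5806 -0.1883  0.212 ] [ 0.1 -0.6  1. ] [-0.09 -0.06  0.04] [179.9  -0.   46.4]
21.9 [ 0.5804 -0.1883  0.2112] [-0.2 -0.1  0.6] [-0.14 -0.06 -0.08] [179.9  -0.   38.5]
```

```bash
python3 -m pendant '[[[0,0,-0.0003,0],[0,0,-0.00018,-2],[0,0,-0.00018,-2],[0,0,-0.00018,-2],[0,0,-0.00018,-2]]]'>/dev/null; python3 st.py;  python3 -m pendant '[[[0,0,-0.00015,-2],[0,0,-0.00015,-2],[0,0,-0.00015,-2],[0,0,-0.00015,-2],[0,0,0,0]]]'>/dev/null; python3 st.py
```

```text
22.4 [ 0.5808 -0.1878  0.2106] [ 1.1 -0.   2.6] [ 0.02 -0.13 -0.  ] [ 1.799e+02 -1.000e-01  3.050e+01]
22.9 [ 0.5807 -0.1879  0.2099] [0.2 0.3 3.3] [ 0.03 -0.14 -0.03] [ 1.799e+02 -1.000e-01  2.260e+01]
```

```bash
python3 -m pendant '[[[0,0,-0.00016,-2],[0,0,-0.00016,-2],[0,0,-0.00016,-2],[0,0,-0.00016,-2],[0,0,0,0]]]'>/dev/null; python3 st.py;  python3 -m pendant '[[[0,0,-0.00015,-2],[0,0,-0.00015,-2],[0,0,-0.00015,-2],[0,0,-0.00015,-2],[0,0,0,0]]]'>/dev/null; python3 st.py
```

```text
23.4 [ 0.5805 -0.1883  0.2092] [ 0.4 -0.4  3.6] [-0.15 -0.19 -0.03] [ 1.799e+02 -1.000e-01  1.450e+01]
23.9 [ 0.5803 -0.1885  0.2089] [ 0.7 -0.   5.3] [-0.05  0.04 -0.12] [ 1.799e+02 -1.000e-01  6.500e+00]
```

```bash
python3 -m pendant '[[[0,0,-0.0001,-2],[0,0,0,-2],[0,0,0,-2],[0,0,0,-2],[0,0,0,0]]]'>/dev/null; python3 st.py;  python3 -m pendant '[[[0,0,0,-2],[0,0,0,-2],[0,0,0,0],[0,0,0,0],[0,0,0,0]]]'>/dev/null; python3 st.py
```

```text
24.4 [ 0.5803 -0.1883  0.2089] [-0.1  0.1  5.3] [-0.01  0.02 -0.06] [ 1.8e+02 -1.0e-01 -1.5e+00]
24.9 [ 0.5804 -0.1883  0.2089] [ 1.  -0.   4.3] [ 0.04  0.06 -0.04] [ 1.8e+02 -1.0e-01 -5.4e+00]
```

Exactly 11.5 mm below rest, so the cap is seated. I'll go carefully on to the hard stop.

```bash
for i in 1 2 3; do python3 -m pendant '[[[0,0,0,-1],[0,0,0,-1],[0,0,0,-1],[0,0,0,0],[0,0,0,0]]]'>/dev/null; python3 st.py; done
```

```text
25.4 [ 0.5805 -0.1883  0.2089] [ 0.  -0.3  4.9] [-0.02 -0.03 -0.03] [ 1.8e+02 -1.0e-01 -8.4e+00]
25.9 [ 0.5804 -0.1888  0.2089] [-0.6 -0.2  5. ] [-0.18 -0.03 -0.01] [ 1.799e+02 -1.000e-01 -1.140e+01]
26.4 [ 0.5804 -0.1891  0.209 ] [-0.4 -2.5  5.8] [-0.36  0.04  1.25] [ 1.798e+02 -1.000e-01 -1.420e+01]
```

The hard stop is reached at about 68°, with 1.25 N·m of torque. I'll relax slightly, release, rise and check.

```bash
python3 -m pendant '[[[0,0,0.0002,0.5],[0,0,0.0002,0],[0,0,0,0],[0,0,0,0],[0,0,0,0]]]'>/dev/null; python3 st.py; python3 -m pendant '[[[0,0,0,0],[0,0,0,0],[0,0,0,0],[0,0,0,0],[0,0,0,0]]]' 0; python3 -m pendant '[[[0,0,0,0],[0,0,0,0],[0,0,0,0],[0,0,0,0],[0,0,0,0]]]'; python3 st.py
```

```text
26.9 [ 0.5803 -0.1891  0.2089] [ 0.6 -3.7  5.7] [-0.85 -0.16  1.07] [ 1.799e+02 -1.000e-01 -1.400e+01]
clock: 27.4
eef_pos: [0.5798, -0.1875, 0.208]
ee_rot: [-180.0, 0.1, -14.0]
contact_force: [0.1, 0.1, 0.2]
gripper_width: 0.0851
grip_force: 0.0
clock: 27.9
eef_pos: [0.58, -0.188, 0.2084]
ee_rot: [180.0, -0.0, -14.0]
contact_force: [-0.3, -0.7, 1.3]
gripper_width: 0.0857
grip_force: 0.0
27.9 [ 0.58   -0.188   0.2084] [-0.3 -0.7  1.3] [-0.03 -0.02  0.06] [180.  -0. -14.]
```

```bash
python3 -m pendant '[[[0,0,0.005,0],[0,0,0.015,0],[0,0,0.02,0],[0,0,0.02,0],[0,0,0.02,0]]]'>/dev/null; python3 -m pendant '[[[0,0,0.02,0],[-0.01,0,0.02,0],[-0.02,0,0.01,0],[-0.02,0,0,0],[-0.01,0,0,0]]]'; python3 -m pendant '[[[0,0,0,0],[0,0,0,0],[0,0,0,0],[0,0,0,0],[0,0,0,0]]]'>/dev/null
python3 - <<'E'
from h import *
from cell import *
t=[]
for n in("scene","side","wrist"):
    c=get_calibration(n);p,d=read_camera(n);W=cloud(d,c)
    Q=W[(d>0)&(np.hypot(W[...,0]-.58,W[...,1]+.188)<.036)&(W[...,2]<.2)]
    for a in np.arange(.134,.194,.008):
        q=Q[(Q[:,2]>a)&(Q[:,2]<a+.008)]
        if len(q)>20: k=circ(q);print(n,a.round(3),len(q),k[0].round(4),k[1].round(4))
    print(n,"tip",np.sort(Q[:,2])[-5:])
    q=Q[(Q[:,2]>.158)&(Q[:,2]<.169)];q=q[np.hypot(q[:,0]-.58,q[:,1]+.188)<.0315];q=q[np.hypot(q[:,0]-.58,q[:,1]+.188)>.0275]
    if len(q)>30: print("plane",len(q),np.linalg.lstsq(np.c_[q[:,:2]-[.58,-.188],np.ones(len(q))],q[:,2],rcond=None)[0])
    if n=="wrist": t.append(cv2.resize(p,(400,300)))
    if n=="scene": t.append(cv2.resize(p[120:300,100:340],(400,300)))
cv2.imwrite("pics/end.png",np.hstack(t))
E
```

```text
clock: 28.9
eef_pos: [0.5187, -0.1887, 0.3395]
ee_rot: [180.0, -0.1, -14.1]
contact_force: [0.4, -0.6, -0.0]
gripper_width: 0.0853
grip_force: 0.0
scene 0.134 73 [ 0.578  -0.1885] 0.0315
scene 0.142 62 [ 0.5785 -0.1884] 0.032
scene 0.15 71 [ 0.5788 -0.1882] 0.0318
scene 0.158 189 [ 0.5786 -0.1882] 0.0299
scene 0.166 120 [ 0.5802 -0.1877] 0.0218
scene 0.174 82 [ 0.579  -0.1874] 0.0156
scene 0.182 53 [ 0.5812 -0.1856] 0.0091
scene tip [0.19216212 0.19252029 0.19276271 0.1934182  0.19379127]
plane 88 [-0.03593439 -0.0211438   0.16377582]
side 0.134 58 [ 0.5791 -0.1862] 0.0301
side 0.142 60 [ 0.5786 -0.1868] 0.0307
side 0.15 48 [ 0.5799 -0.1881] 0.0321
side 0.158 137 [ 0.5798 -0.1883] 0.0298
side 0.166 102 [ 0.5769 -0.1832] 0.0204
side 0.174 67 [ 0.5755 -0.1821] 0.0126
side 0.182 37 [ 0.5788 -0.1844] 0.0086
side tip [0.19133048 0.19147872 0.19158654 0.19194847 0.19519773]
plane 62 [-0.01375494 -0.00868484  0.1625835 ]
wrist 0.158 2742 [ 0.58   -0.1886] 0.0295
wrist 0.166 1879 [ 0.5802 -0.1886] 0.0235
wrist 0.174 1527 [ 0.5801 -0.1888] 0.0171
wrist 0.182 1099 [ 0.5801 -0.1888] 0.0109
wrist 0.19 457 [ 0.5802 -0.1889] 0.0051
wrist tip [0.19438129 0.19439639 0.19442117 0.19449061 0.19549877]
plane 1693 [0.00079349 0.0022501  0.16489284]
```

View pics/end.png

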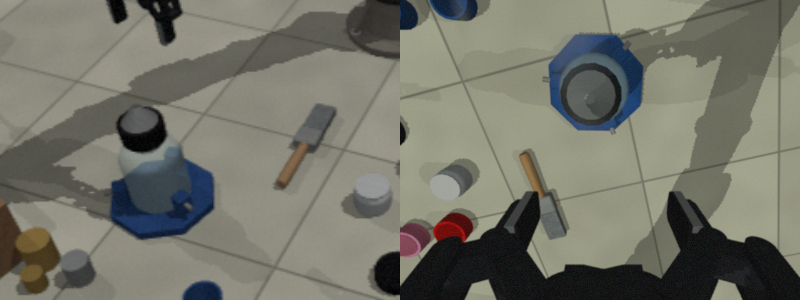

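The picture shows the cap level on the jar, at (142,128) in the left half and (592,95) in the right. The ring top is at about 0.164 and the tip at about 0.193, which matches home (0.164 and 0.192). The gripper is clear.

```bash
python3 -c "from cell import job; print(job.hand_in())"
```

```text
the job is handed in; nothing more can be done
None
```

The cap is screwed fully home on the jar: it dropped into the thread starts, then turned about 68° clockwise to the hard stop. It has been released, the gripper is clear, and the job is handed in.

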